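Push the loaf tin through the posts into the cooling bay

ROBOT

A 6-joint arm with a two-finger parallel gripper is mounted at the origin on the work surface. World frame = base frame: x ahead of the robot, y to its left, z up, the work surface at z = 0. Lengths are in m, angles in rad, forces in N, time in s.
With the tool pointing down it reaches from about 0.425 to 0.95 m from the base axis. Payload 3.5 kg.
Tool frame: the origin (TCP) lies between the finger pads; the fingertips stand tip_reach ahead of it and the grasp point (between the pads) lies 6 mm ahead of it (tip_reach is the distance from the TCP to the fingertips, in m); y points along the fingers, z is the direction in which the jaws open and shut, and the axes are right-handed (so a half turn about y gives the same grasp; the last joint's range is limited). The gripper opens to 85 mm and grips with 20 to 120 N. Pads are 22 mm wide; open, the fingers measure 114 mm over their backs; the gripper's body (76 mm by 85 mm) begins 54 mm behind the grasp point. The pads swing forward as they close: fully open they stand 13 mm farther back than shut.
Start: joints at [-1.314, 0.286, 1.577, -0, 1.279, -0.15], TCP at [0.267, -0.62, 0.256] pointing down, gripper open.
Joint ranges: [-2.77, 2.77], [-0.9, 2.22], [0.21, 2.48], [-1.53, 4.67], [0.24, 2.81], [-2.84, 2.84]. Speed limits (rad/s): [2.79, 2.79, 3.14, 3.14, 3.14, 3.14].

INTERFACE

Orientations are given as [roll, pitch, yaw] about the fixed x, y, z axes, in that order (R = Rz(yaw) Ry(pitch) Rx(roll)).
In Python, from station import get_state, camera, job_done, tip_reach gives the robot as it stands. The module is installed in compiled form; this text tells all that it offers.
- The arm moves only by the tool drive_tool, never from a script. Its argument "plan" is a list of rows, each a list of 7 numbers: the shift along the tool's x, y, z scaled (see below), then the turn, a rotation vector about the tool's x, y, z scaled (see below), then the finger opening in mm, from 0 to 85.4. A call has 1 to 10 rows; each row is the pose to reach, as a shift and turn from the pose commanded when the call began, along the tool's axes at that moment, turning the shorter way round; what a row does not reach only later rows make up. The controller multiplies each number of a shift by 0.2 m and each number of a turn by 360 degrees. A row lasts 1/10 s, in which the tool goes at most 50 mm and 8.59 degrees, less where a joint would pass 70% of its speed; a pose out of reach is approached as far as the arm can. A call with a number of a shift or a turn outside -1 to 1 is refused whole. A call with a gripper value outside its range is refused whole. The fingers move at their own pace and stop on an object; "newtons" is the grip in N (left out, the last holds). Time passes only in rows, so rows that repeat a pose let the fingers close. It gives the time, the measured TCP pose, the force and the opening at its end, in the units of the state.
- get_state(): the state, without advancing time (a new reading comes with each control period).
- camera(name): name is "scene" or "top" or "wrist"; returns a dict with "color" (420x560x3 uint8, blue, green, red), "mtx" (3x3 intrinsics, pixels), "position" and "attitude" of the camera in the world; the wrist camera has in their place "mount" (4x4, takes a point from camera to tool coordinates, whose origin is the TCP and whose axes are the tool frame's). Camera axes: x right, y up, looking along -z (the intrinsics and any distortion apply to the point x, -y, -z); pixel columns grow to the right and rows downward; lengths in m; the calibration is good to about 2 mm. A picture is of the moment at which its call begins: read the wrist's pose just before it. There is no depth.
- job_done(): hands the job in, once; it reports no verdict.
The state is a dict: "t": time; "qpos": joint angles; "joint_vel": joint speeds; "joint_torque": joint torques, N m; "tool_pos": TCP position; "orientation": TCP orientation; "wrist_force": force on the tool from outside, world axes, zero at the start; "wrist_torque": the same for the moment, N m; "width": finger opening in m.
Only numpy, scipy, OpenCV 4.12 (cv2) and the standard library are available. Lean on these libraries where they do the work, as an engineer would, in place of code of your own. Each camera call takes 0.05 s, during which the arm holds its last target. There are 200 camera calls.

TASK

Push the loaf tin along the bench, long way first, through the gap between the two blue posts and up against the blue back stop, so that the whole tin is past the posts and sits square against the stop. Only push it with the fingers: keep it flat on the bench, never pick it up or tip it. Leave the oil bottle, the seed jar and the flour shaker standing where they are, and finish with the hand clear of everything.

Things in the scene. Friction and masses are not known exactly. Their poses are not given: they have to be found in the camera images.
- tin: Loose dark steel loaf tin with a golden loaf in it, a block 120 mm long (its own x), 90 mm wide (its own y); straight upright walls 45 mm high, the loaf rises inside them to 60 mm. Origin at the centre of its underside, on the bench. Both ends are alike. About 0.3 to 0.6 kg, slides on the bench without tipping when pushed anywhere on its walls.
- bay: Cooling bay fixed to the bench. Origin on the bench midway between two blue posts, each 25 x 25 mm and 55 mm high, centred at its own y = +61.5 and -61.5 mm, x = 0: the gap is 98 mm. Its own x axis points through the gap towards the back stop, over a flat yellow patch on a thin dark sole plate (flush, no step). The tin against the stop has its centre at x = 82.5 mm.
- bay_stop (a point): Middle of the face of the blue back stop that looks to the posts, 20 mm above the bench, 142.5 mm along the bay's x from its origin; axes as the bay's. The stop is a fixed bar 160 mm wide, 20 mm thick, 40 mm high, square to the bay's x axis.
- oil: Bystander: loose amber oil bottle, 56 mm diameter, 150 mm high, upright; origin at the centre of its underside.
- seeds: Bystander: loose glass seed jar with steel lid, 60 mm diameter, 85 mm high, upright; origin at the centre of its underside.
- shaker: Bystander: loose aluminium flour shaker, 54 mm diameter, 100 mm high, upright; origin at the centre of its underside.

How it is judged:
By the outcome, as a careful person would: the job done as asked, in the order asked, and still so for the second after the job is handed in, with the robot touching nothing.
It also fails if it takes over 72 s, if anything falls off the work surface, if the arm or the gripper's body presses on something with over 40 N, if the wrist force passes 120 N, or if a joint passes its speed limit or range.

## Working session

There is one attempt and no reset: what is moved stays moved. The work goes in short steps, Python scripts to look and compute and a tool call to move; the robot and the scene stay as the last step left them, time stands still between calls to the robot, and variables do not carry over. Pictures are saved under pics/ and viewed, about 8 in all and at most 12, crops included, and the job is handed in when it is done.

Besides the shell and the picture viewer there is one more tool, called after "Emit:" as name([rows], argument=value, ...), one row to a line, values as JSON. drive_tool: Moves the arm, as the interface text tells. Shifts and turns lie within -1 to 1; 1 stands for 0.2 m of shift or 360 degrees of turn. Its arguments: {"type":"object","properties":{"plan":{"type":"array"},"newtons":{"type":"number"}},"required":["plan"]}

```bash
mkdir -p pics; python3 - <<'E'
from station import *
import cv2
s=get_state();print({k:(v if isinstance(v,(int,float)) else [round(float(x),4) for x in v]) for k,v in s.items()},tip_reach)
for n in("top","scene"):
    c=camera(n);cv2.imwrite(f"pics/{n}0.png",c["color"]);print(n,c["mtx"],c["position"],c["attitude"],[k for k in c])
E
```

```text
{'t': 0.0, 'qpos': [-1.314, 0.2872, 1.5782, -0.0, 1.2786, -0.15], 'joint_vel': [0.0005, -0.0017, 0.0006, -0.0013, 0.0006, -0.0014], 'joint_torque': [-0.0001, -40.598, -29.2628, -0.0002, 0.0058, -0.0], 'tool_pos': [0.2669, -0.6193, 0.2549], 'orientation': [-1.5732, 0.0003, -2.7348], 'wrist_force': [0.745, 0.4705, -0.1614], 'wrist_torque': [0.0098, -0.0173, 0.0416], 'width': 0.08524288837921756} 0.025
top [[407.6232172    0.         283.74172183]
 [  0.         407.6232172  209.01563824]
 [  0.           0.           1.        ]] [0.50623216 0.10862934 0.74665884] [ 0.06564737 -0.00796445 -1.55799044] ['color', 'mtx', 'position', 'attitude']
scene [[386.25443553   0.         280.20527923]
 [  0.         386.25443553 209.91016752]
 [  0.           0.           1.        ]] [ 0.92896404 -0.17450869  0.76272578] [ 0.58365156 -0.0023707   0.90968249] ['color', 'mtx', 'position', 'attitude']
```

View pics/top0.png

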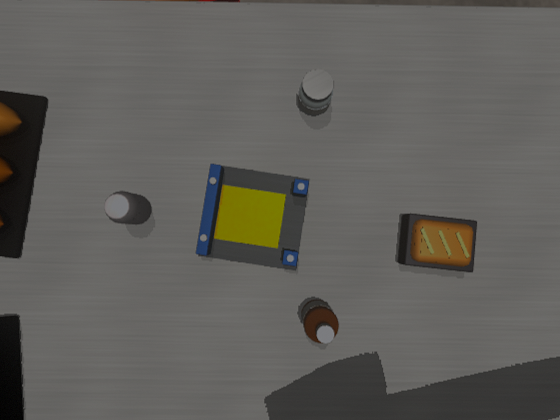

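View pics/scene0.png

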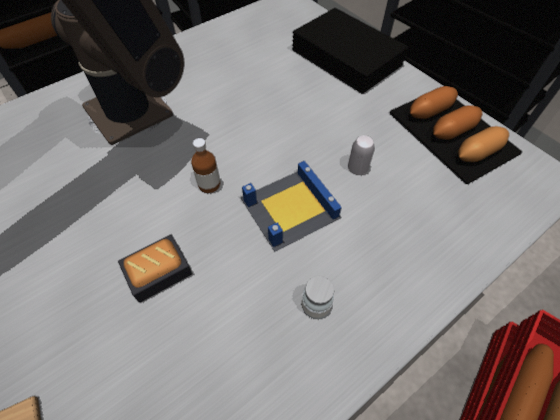

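Top view: the tin is at about (440,243), the posts at (301,187) and (290,258), and the stop runs from (213,181) to (203,238). The push goes left in this image (world +y). Oil (318,315), seeds (316,95) and shaker (130,208) all lie off the path.

```bash
cat > h.py <<'E'
import numpy as np,cv2
from station import *
from scipy.spatial.transform import Rotation as R
def ray(c,uv,z):
    d=np.linalg.inv(c["mtx"])@[uv[0],uv[1],1]; d=R.from_euler("xyz",c["attitude"]).as_matrix()@(d*[1,-1,-1])
    p=np.array(c["position"]); return (p+d*(z-p[2])/d[2])[:2]
def blobs(m,amin):
    return sorted([k for k in cv2.findContours(m.astype(np.uint8)*255,cv2.RETR_EXTERNAL,cv2.CHAIN_APPROX_NONE)[0] if cv2.contourArea(k)>amin],key=cv2.contourArea)[::-1]
def cen(k): M=cv2.moments(k); return M["m10"]/M["m00"],M["m01"]/M["m00"]
E
python3 - <<'E'
from h import *
np.set_printoptions(precision=4,suppress=True)
c=camera("top");im=c["color"];hsv=cv2.cvtColor(im,cv2.COLOR_BGR2HSV)
H,S,V=[hsv[...,i] for i in range(3)]
for k in blobs((H>105)&(H<130)&(S>120)&(V>50),20): 
    r=cv2.minAreaRect(k); print("blue",r,ray(c,r[0],.055),ray(c,r[0],.04),[ray(c,p,.04).round(4).tolist() for p in cv2.boxPoints(r)])
for k in blobs((H>20)&(H<35)&(S>150)&(V>120),500):
    r=cv2.minAreaRect(k); print("yel",r,ray(c,r[0],0),[ray(c,p,0).round(4).tolist() for p in cv2.boxPoints(r)])
roi=np.zeros(V.shape,bool);roi[190:300,380:500]=1
for k in blobs((H>5)&(H<25)&(S>150)&(V>90)&roi,300):
    r=cv2.minAreaRect(k); print("loaf",r,ray(c,r[0],.06),[ray(c,p,.05).round(4).tolist() for p in cv2.boxPoints(r)])
print(V[243,385:490]); print(V[200:290,440])
for n,uv,z in(("oil",(325,334),.15),("seeds",(317,83),.085),("shaker",(118,206),.1)): print(n,ray(c,uv,z))
cv2.imwrite("pics/tin1.png",cv2.resize(cv2.convertScaleAbs(im[200:290,385:495],alpha=2.5),None,fx=7,fy=6.5,interpolation=cv2.INTER_NEAREST))
E
```

```text
blue ((208.27024841308594, 209.37838745117188), (10.52153491973877, 91.07703399658203), 9.462322235107422) [0.5494 0.2318] [0.5504 0.2345] [[0.4741, 0.2544], [0.6306, 0.2325], [0.6278, 0.2143], [0.4713, 0.2365]]
blue ((289.78997802734375, 257.469970703125), (14.142135620117188, 14.566399574279785), 8.130102157592773) [0.47   0.0924] [0.4692 0.0921] [[0.4584, 0.1058], [0.4831, 0.1026], [0.48, 0.0784], [0.4553, 0.0816]]
blue ((300.42999267578125, 186.49000549316406), (14.000715255737305, 13.859292984008789), 8.130102157592773) [0.5907 0.0757] [0.5925 0.075 ] [[0.582, 0.0887], [0.6062, 0.0855], [0.603, 0.0613], [0.5789, 0.0645]]
yel ((249.5693359375, 216.04910278320312), (63.17976379394531, 52.83987045288086), 8.746162414550781) [0.5416 0.1658] [[0.5019, 0.2293], [0.5979, 0.2168], [0.5817, 0.1017], [0.4858, 0.1151]]
loaf ((442.6792907714844, 241.84829711914062), (57.46747589111328, 40.60923767089844), 4.763641834259033) [ 0.4996 -0.1647] [[0.4685, -0.1165], [0.5376, -0.1228], [0.5307, -0.2212], [0.4616, -0.2142]]
[102 103 102 102 102 102 101 102 104 102 104  92  68  62  37  28  30  30
  30  29  27  33  48  54  54  51  70  73  77  61  88 104 113 123 125 125
 125 124 124 125 126 114 121 124 125 125 125 124 125 125 125 124 125 125
 125 125 125 102 119 123 123 115 121 125 125 124 126 125 125 124 126 125
 125 126 117 105 120 123 124 124 125 126 124 124 118 112 108  62  43  36
  76 100 104 103 102 103 103 102 103 103 103 103 103 102 103]
[102 102 106 105 105 105 104 103 103 106 107 105 103 103 103 107  84  43
  49  51  51  68  92 105 111 118 124 125 124 115 112 126 124 124 121 117
 105  91 108 126 126 125 124 125 124 124 125 125 124 125 125 124 124 125
 125 124 125 125 123 119 110 104  92  76  59  50  50  46  49  76  91  90
  89  89  90  98 104 103 103 105 105 104 103 104 105 104 103 104 106 105]
oil [0.3661 0.0427]
seeds [0.7604 0.0513]
shaker [0.5501 0.3669]
```

View pics/tin1.png

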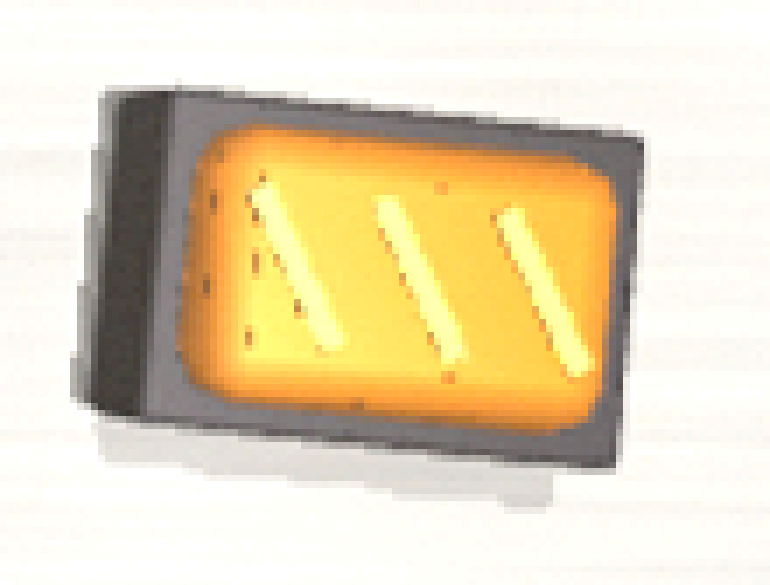

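The crop shows the tin rim corners at about (409,214), (477,221), (472,271) and (404,264) in full-image pixels. Bay check: the posts measure 121.8 mm apart (123 expected) and the stop centre is 151.8 mm from their midpoint (152.5 expected), so both agree.

```bash
cat >> h.py <<'E'
def bayframe():
    m=np.array([.5304,.0840]); a=np.deg2rad(82.2); return m,a,np.array([[np.cos(a),np.sin(a)],[-np.sin(a),np.cos(a)]])
def tool(st,p,z,yaw_x):
    # scaled row to put TCP at p,z with tool x horizontal along yaw_x, y down
    o=R.from_euler("xyz",st["orientation"]).as_matrix()
    d=o.T@(np.array([*p,z])-st["tool_pos"]); x=np.array([np.cos(yaw_x),np.sin(yaw_x),0]);y=np.array([0,0,-1.])
    t=np.column_stack([x,y,np.cross(x,y)]); return (d/.2).round(4),(R.from_matrix(o.T@t).as_rotvec()/2/np.pi).round(4)
E
python3 - <<'E'
from h import *
np.set_printoptions(precision=4,suppress=True)
c=camera("top");q=[ray(c,u,.045) for u in((409.1,213.7),(476.6,220.7),(472.4,271.5),(404.5,263.5))]
print(q,[np.linalg.norm(q[i]-q[i-1]) for i in range(4)])
ce=np.mean(q,0);d=q[0]-q[1]+q[3]-q[2];a=np.arctan2(d[1],d[0]);m,ab,B=bayframe()
print(ce,np.degrees(a),"in bay",B@(ce-m))
s=get_state();o=R.from_euler("xyz",s["orientation"]).as_matrix();print(o)
u=d/np.linalg.norm(d)
for back in(.085,.1,.12): 
  p=ce-u*back
  for y in(a,a+np.pi): print(back,p,tool(s,p,.2,y),tool(s,p,.035,y))
E
```

```text
[array([ 0.5472, -0.1131]), array([ 0.5366, -0.2299]), array([ 0.4494, -0.2211]), array([ 0.4616, -0.1045])] [np.float64(0.08602725337579005), np.float64(0.11733331780355648), np.float64(0.08767199548632758), np.float64(0.11720568187898725)]
[ 0.4987 -0.1672] 84.43014016868247 in bay [-0.2531 -0.0027]
[[-0.9184 -0.0004  0.3956]
 [-0.3956  0.0015 -0.9184]
 [-0.0002 -1.     -0.0015]]
0.085 [ 0.4905 -0.2518] (array([-1.7536,  0.2794, -1.2463]), array([0.0002, 0.3302, 0.0002])) (array([-1.7534,  1.1044, -1.245 ]), array([0.0002, 0.3302, 0.0002]))
0.085 [ 0.4905 -0.2518] (array([-1.7536,  0.2794, -1.2463]), array([ 0.0002, -0.1698, -0.0002])) (array([-1.7534,  1.1044, -1.245 ]), array([ 0.0002, -0.1698, -0.0002]))
0.1 [ 0.489  -0.2667] (array([-1.7174,  0.2793, -1.1806]), array([0.0002, 0.3302, 0.0002])) (array([-1.7172,  1.1043, -1.1794]), array([0.0002, 0.3302, 0.0002]))
0.1 [ 0.489  -0.2667] (array([-1.7174,  0.2793, -1.1806]), array([ 0.0002, -0.1698, -0.0002])) (array([-1.7172,  1.1043, -1.1794]), array([ 0.0002, -0.1698, -0.0002]))
0.12 [ 0.4871 -0.2866] (array([-1.6691,  0.2792, -1.0931]), array([0.0002, 0.3302, 0.0002])) (array([-1.6689,  1.1042, -1.0918]), array([0.0002, 0.3302, 0.0002]))
0.12 [ 0.4871 -0.2866] (array([-1.6691,  0.2792, -1.0931]), array([ 0.0002, -0.1698, -0.0002])) (array([-1.6689,  1.1042, -1.0918]), array([ 0.0002, -0.1698, -0.0002]))
```

Emit:
drive_tool([
  [-0.85,0.1,-0.55,0,-0.1636,0,48],
  [-0.85,0.1,-0.55,0,-0.1636,0,48],
  [-0.85,0.1,-0.55,0,-0.1636,0,48],
  [-0.85,0.1,-0.55,0,-0.1636,0,48],
  [-0.85,0.1,-0.55,0,-0.1636,0,48],
  [-0.85,0.1,-0.55,0,-0.1636,0,48],
  [-0.85,0.1,-0.55,0,-0.1636,0,48],
  [-0.85,0.1,-0.55,0,-0.1636,0,48],
  [-0.85,0.1,-0.55,0,-0.1636,0,48],
])

```text
t: 1.1
tool_pos: [0.3796, -0.4515, 0.2362]
orientation: [-1.571, 0.0, -1.71]
wrist_force: [0.6, -0.4, 0.6]
width: 0.0482
```

```bash
python3 - <<'E'
from h import *
import station,importlib
s=get_state();m,a,B=bayframe();print(s["tool_pos"],s["orientation"],s["width"],station.tip_reach)
for z in(.15,.035): print(tool(s,m+B.T@[-.36,-.001],z,a+np.pi))
E
```

```text
[ 0.37962128 -0.45154914  0.23616599] [-1.57098403e+00  2.40425905e-04 -1.70961743e+00] 0.048192746037967665 0.025
(array([-0.9562,  0.431 ,  0.386 ]), array([ 0.    , -0.0004, -0.    ]))
(array([-0.9561,  1.006 ,  0.3861]), array([ 0.    , -0.0004, -0.    ]))
```

Emit:
drive_tool([
  [-0.95,0.4,0.386,0,0,0,48],
  [-0.95,0.4,0.386,0,0,0,48],
  [-0.95,0.4,0.386,0,0,0,48],
  [-0.95,0.4,0.386,0,0,0,48],
  [-0.95,0.6,0.386,0,0,0,48],
  [-0.95,0.8,0.386,0,0,0,48],
  [-0.95,0.95,0.386,0,0,0,48],
  [-0.95,1.0,0.386,0,0,0,48],
  [-0.95,1.0,0.386,0,0,0,48],
])

```text
t: 2.0
tool_pos: [0.4811, -0.2734, 0.0349]
orientation: [-1.574, 0.002, -1.708]
wrist_force: [-0.1, 0.2, 1.0]
width: 0.0483
```

```bash
python3 - <<'E'
from h import *
s=get_state();m,a,B=bayframe();print(s["tool_pos"],s["orientation"],B@(s["tool_pos"][:2]-m),s["wrist_force"])
c=camera("top");cv2.imwrite("pics/t2.png",cv2.resize(cv2.convertScaleAbs(c["color"][140:350,180:560],alpha=2),None,fx=2,fy=2))
E
```

```text
[ 0.48107834 -0.27335671  0.03489117] [-1.57374476  0.00187504 -1.70837962] [-0.3607441   0.00036646] [-0.11475142  0.17714724  0.97359617]
```

View pics/t2.png

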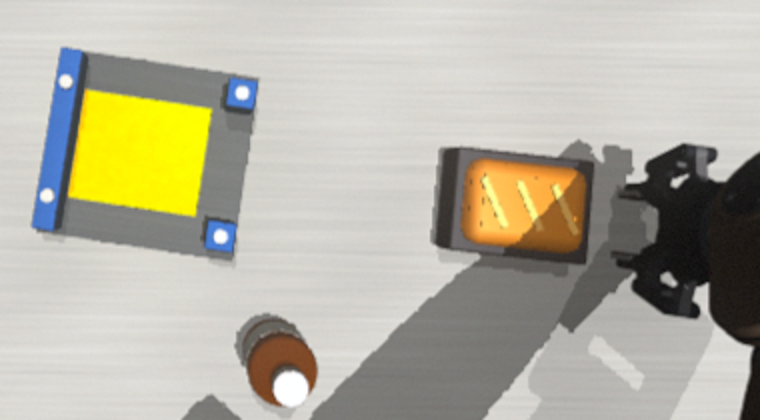

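The hand is squarely behind the tin's rear end, with the finger tips about 30 mm back (crop x≈620 against the tin edge at 590). Pushing now.

Emit:
drive_tool([
  [-0.06,0,0.002,0,0,0,48],
  [-0.11,0,0.002,0,0,0,48],
  [-0.14,0,0.002,0,0,0,48],
  [-0.17,0,0.002,0,0,0,48],
  [-0.2,0,0.002,0,0,0,48],
  [-0.23,0,0.002,0,0,0,48],
  [-0.26,0,0.002,0,0,0,48],
  [-0.29,0,0.002,0,0,0,48],
  [-0.32,0,0.002,0,0,0,48],
  [-0.35,0,0.002,0,0,0,48],
])

```text
t: 3.05
tool_pos: [0.4928, -0.2051, 0.0372]
orientation: [-1.568, -0.002, -1.707]
wrist_force: [0.1, -5.5, 3.5]
width: 0.0479
```

Emit:
drive_tool([
  [-0.03,0,0,0,0,0,48],
  [-0.06,0,0,0,0,0,48],
  [-0.09,0,0,0,0,0,48],
  [-0.12,0,0,0,0,0,48],
  [-0.15,0,0,0,0,0,48],
  [-0.18,0,0,0,0,0,48],
  [-0.21,0,0,0,0,0,48],
  [-0.24,0,0,0,0,0,48],
  [-0.27,0,0,0,0,0,48],
  [-0.3,0,0,0,0,0,48],
])

```text
t: 4.05
tool_pos: [0.5009, -0.1456, 0.0372]
orientation: [-1.569, -0.001, -1.707]
wrist_force: [-1.0, -4.9, 3.8]
width: 0.0483
```

```bash
python3 - <<'E'
from h import *
s=get_state();m,a,B=bayframe();print(s["tool_pos"],s["orientation"],B@(s["tool_pos"][:2]-m),s["wrist_force"])
c=camera("top");cv2.imwrite("pics/t3.png",cv2.resize(cv2.convertScaleAbs(c["color"][160:300,270:440],alpha=2.5),None,fx=4,fy=4,interpolation=cv2.INTER_NEAREST))
E
```

```text
[ 0.50088237 -0.14556646  0.03716638] [-1.56860974e+00 -1.47091173e-03 -1.70710299e+00] [-0.23144848 -0.00191121] [-1.0420099  -4.8598424   3.79089093]
```

View pics/t3.png

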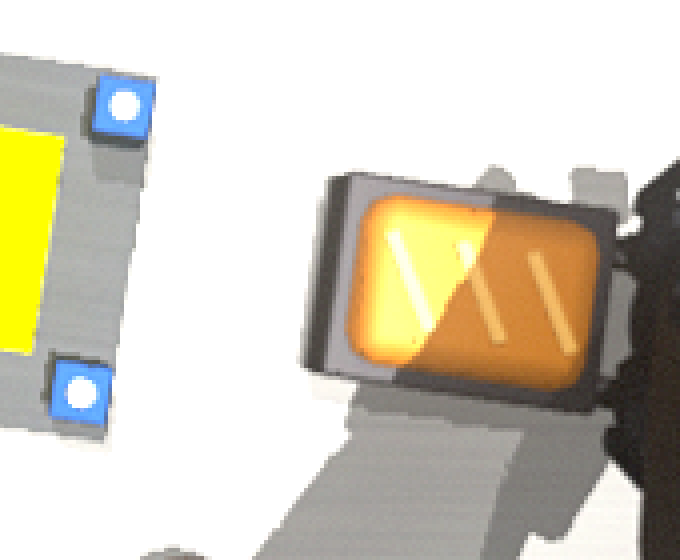

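Rim corners in the crop: (353,175), (620,212), (595,410), (328,372). The front edge looks roughly parallel to the line through the posts.

```bash
python3 - <<'E'
from h import *
np.set_printoptions(precision=4,suppress=True)
c=camera("top");m,a,B=bayframe()
f=lambda u,z:B@(ray(c,(u[0]/4+269.5,u[1]/4+159.5),z)-m)
print([f(u,.055) for u in((124,106),(81,392))])
q=np.array([f(u,.045) for u in((353,175),(620,212),(595,410),(328,372))]);print(q,q.mean(0))
d=q[0]-q[1]+q[3]-q[2];print(np.degrees(np.arctan2(d[1],d[0])))
E
```

```text
[array([-0.    , -0.0617]), array([0.0002, 0.0611])]
[[-0.1026 -0.0481]
 [-0.2191 -0.0494]
 [-0.2192  0.0365]
 [-0.1036  0.0375]] [-0.1611 -0.0059]
0.5538477410329767
```

Lateral offset is -5.9 mm with ±4 mm of clearance, so the tin needs a nudge of about +6 mm. I'll do it with a closed-finger push on its far side, keeping the same orientation.

Emit:
drive_tool([
  [0.12,0,0,0,0,0,48],
  [0.15,-0.2,0,0,0,0,48],
  [0.15,-0.4,0,0,0,0,30],
  [0.15,-0.6,0,0,0,0,10],
  [0.1,-0.6,0.2,0,0,0,0],
  [-0.1,-0.6,0.35,0,0,0,0],
  [-0.35,-0.6,0.44,0,0,0,0],
  [-0.35,-0.6,0.44,0,0,0,0],
  [-0.35,-0.6,0.44,0,0,0,0],
])

```text
t: 5.05
tool_pos: [0.596, -0.0854, 0.1548]
orientation: [-1.574, 0.002, -1.704]
wrist_force: [0.2, -0.3, 0.8]
width: 0.0001
```

Emit:
drive_tool([
  [0,0.2,0,0,0,0,0],
  [0,0.4,0,0,0,0,0],
  [0,0.55,0,0,0,0,0],
  [0,0.59,0,0,0,0,0],
  [0,0.59,0,0,0,0,0],
])

```text
t: 5.55
tool_pos: [0.5948, -0.088, 0.0366]
orientation: [-1.575, 0.001, -1.708]
wrist_force: [0.0, 0.0, -0.2]
width: -0.0001
```

```bash
python3 - <<'E'
from h import *
s=get_state();m,a,B=bayframe();print(s["tool_pos"],s["orientation"],B@(s["tool_pos"][:2]-m),s["wrist_force"],s["width"])
c=camera("scene");m3=c["mtx"]
cv2.imwrite("pics/t4.png",cv2.resize(cv2.convertScaleAbs(c["color"][130:330,100:360],alpha=2),None,fx=3,fy=3))
E
```

```text
[ 0.59484357 -0.08798868  0.03655776] [-1.57526067e+00  1.05719825e-03 -1.70838645e+00] [-0.16165142 -0.08718887] [ 0.03601753  0.01170204 -0.15621002] -6.0416893963393246e-05
```

View pics/t4.png

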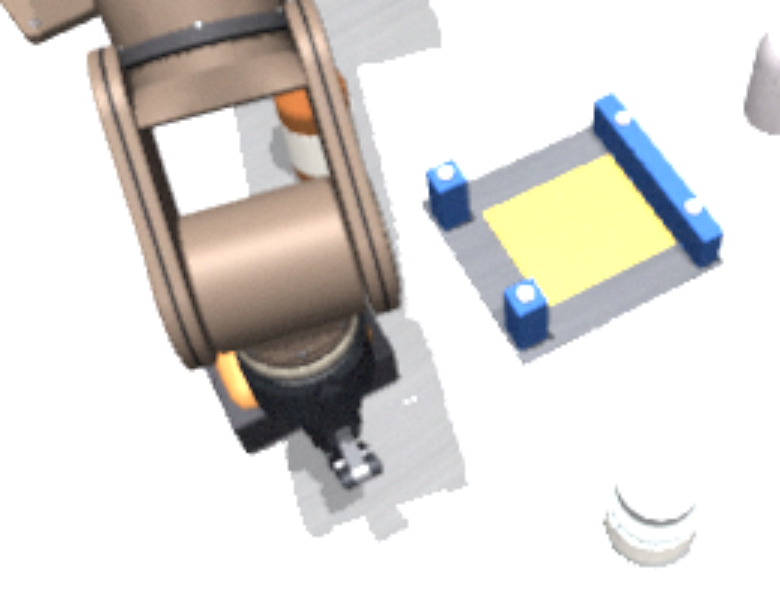

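The closed fingers stand clear beside the middle of the tin's far wall. Now the gentle side push.

Emit:
drive_tool([
  [0,0,-0.03,0,0,0,0],
  [0,0,-0.05,0,0,0,0],
  [0,0,-0.07,0,0,0,0],
  [0,0,-0.085,0,0,0,0],
])

```text
t: 6.0
tool_pos: [0.5799, -0.0854, 0.0393]
orientation: [-1.569, -0.0, -1.707]
wrist_force: [3.9, -1.2, 0.3]
width: 0.0004
```

Emit:
drive_tool([
  [0,0,-0.01,0,0,0,0],
  [0,0,-0.02,0,0,0,0],
  [0,0,-0.02,0,0,0,0],
])

```text
t: 6.3
tool_pos: [0.5773, -0.0854, 0.0397]
orientation: [-1.567, -0.001, -1.707]
wrist_force: [4.2, -0.4, 4.4]
width: -0.0001
```

Emit:
drive_tool([
  [0,0,-0.01,0,0,0,0],
  [0,0,-0.015,0,0,0,0],
  [0,0,-0.015,0,0,0,0],
])

```text
t: 6.6
tool_pos: [0.5746, -0.085, 0.0397]
orientation: [-1.567, -0.001, -1.707]
wrist_force: [4.9, -1.8, 5.1]
width: -0.0001
```

```bash
python3 - <<'E'
from h import *
s=get_state();m,a,B=bayframe();print(B@(s["tool_pos"][:2]-m))
c=camera("top");cv2.imwrite("pics/t5.png",cv2.resize(cv2.convertScaleAbs(c["color"][160:300,270:440],alpha=2.5),None,fx=4,fy=4,interpolation=cv2.INTER_NEAREST))
E
```

```text
[-0.16148713 -0.06671489]
```

View pics/t5.png

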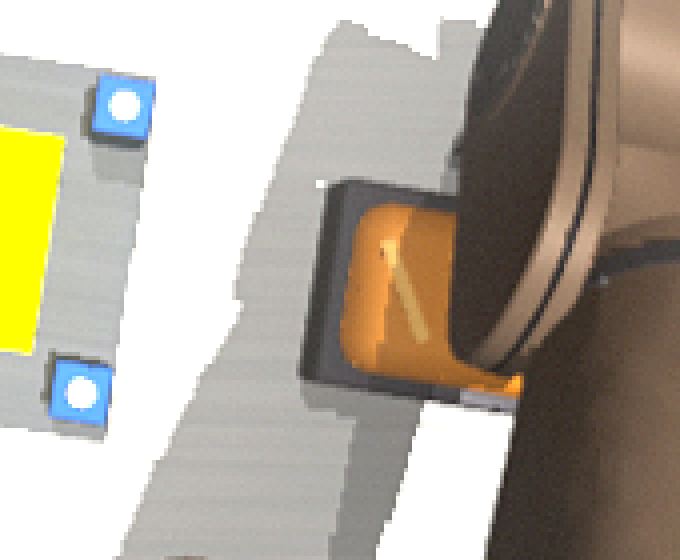

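The tin moved about 8.5 crop pixels (≈3.5 mm) and stayed parallel: front corners are now (350,183) and (325,381). About 2.5 mm more is needed.

Emit:
drive_tool([
  [0,0,-0.007,0,0,0,0],
  [0,0,-0.012,0,0,0,0],
  [0,0,-0.012,0,0,0,0],
])

```text
t: 6.95
tool_pos: [0.5723, -0.0847, 0.0397]
orientation: [-1.566, -0.001, -1.707]
wrist_force: [5.7, -1.8, 4.7]
width: 0.0002
```

Emit:
drive_tool([
  [0,0,0.08,0,0,0,0],
  [0,-0.1,0.12,0,0,0,0],
  [0,-0.3,0.12,0,0,0,0],
  [0,-0.5,0.12,0,0,0,0],
  [0.2,-0.6,0.12,0,0,0,20],
  [0.4,-0.6,0,0,0,0,48],
  [0.55,-0.6,-0.2,0,0,0,48],
  [0.55,-0.6,-0.315,0,0,0,48],
  [0.55,-0.6,-0.315,0,0,0,48],
  [0.55,-0.6,-0.315,0,0,0,48],
])

```text
t: 7.95
tool_pos: [0.4923, -0.184, 0.1574]
orientation: [-1.573, 0.001, -1.708]
wrist_force: [0.1, 0.3, -0.2]
width: 0.0483
```

```bash
python3 - <<'E'
from h import *
s=get_state();m,a,B=bayframe();print(s["tool_pos"],B@(s["tool_pos"][:2]-m),s["width"]);print(tool(s,m+B.T@[-.262,.000],.036,a+np.pi))
c=camera("top");cv2.imwrite("pics/t6.png",cv2.resize(cv2.convertScaleAbs(c["color"][160:300,270:440],alpha=2.5),None,fx=4,fy=4,interpolation=cv2.INTER_NEAREST))
E
```

```text
[ 0.49234563 -0.18399691  0.15741968] [-0.27068193  0.00133093] 0.04830747953737837
(array([-0.0426,  0.6071,  0.008 ]), array([ 0.0004, -0.0001, -0.0002]))
```

View pics/t6.png

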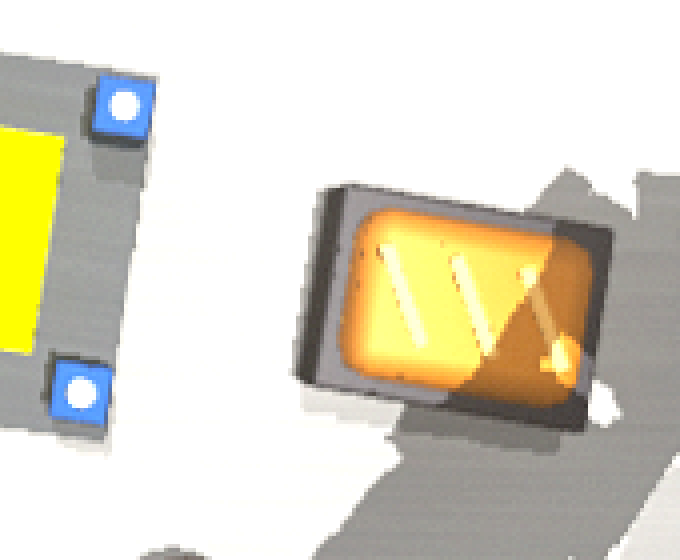

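Rim corners now: (347,187), (613,230), (588,431), (320,386).

```bash
python3 - <<'E'
from h import *
np.set_printoptions(precision=4,suppress=True)
c=camera("top");m,a,B=bayframe()
f=lambda u,z:B@(ray(c,(u[0]/4+269.5,u[1]/4+159.5),z)-m)
q=np.array([f(u,.045) for u in((347,187),(613,230),(588,431),(320,386))]);print(q,q.mean(0))
d=q[0]-q[1]+q[3]-q[2];print(np.degrees(np.arctan2(d[1],d[0])))
E
```

```text
[[-0.1008 -0.0426]
 [-0.2171 -0.0413]
 [-0.2173  0.0459]
 [-0.101   0.0439]] [-0.1591  0.0015]
-0.8089438588656728
```

Emit:
drive_tool([
  [0,0.2,0.005,0,0,0,48],
  [0,0.4,0.005,0,0,0,48],
  [0,0.55,0.005,0,0,0,48],
  [0,0.6,0.005,0,0,0,48],
  [-0.04,0.605,0.005,0,0,0,48],
  [-0.1,0.605,0.005,0,0,0,48],
  [-0.14,0.605,0.005,0,0,0,48],
  [-0.17,0.605,0.005,0,0,0,48],
  [-0.2,0.605,0.005,0,0,0,48],
  [-0.23,0.605,0.006,0,0,0,48],
])

```text
t: 9.05
tool_pos: [0.5017, -0.1396, 0.0386]
orientation: [-1.568, -0.002, -1.706]
wrist_force: [0.1, -4.2, 1.6]
width: 0.0478
```

Emit:
drive_tool([
  [-0.03,0,0.001,0,0,0,48],
  [-0.06,0,0.002,0,0,0,48],
  [-0.09,0,0.003,0,0,0,48],
  [-0.12,0,0.004,0,0,0,48],
  [-0.15,0,0.005,0,0,0,48],
  [-0.18,0,0.006,0,0,0,48],
  [-0.21,0,0.007,0,0,0,48],
  [-0.24,0,0.007,0,0,0,48],
  [-0.27,0,0.007,0,0,0,48],
  [-0.3,0,0.007,0,0,0,48],
])

```text
t: 10.05
tool_pos: [0.5112, -0.0808, 0.0385]
orientation: [-1.568, -0.002, -1.706]
wrist_force: [-0.4, -5.5, 5.0]
width: 0.0481
```

```bash
python3 - <<'E'
from h import *
s=get_state();m,a,B=bayframe();print(s["tool_pos"],s["orientation"],B@(s["tool_pos"][:2]-m),s["wrist_force"])
c=camera("top");cv2.imwrite("pics/t7.png",cv2.resize(cv2.convertScaleAbs(c["color"][160:300,230:400],alpha=2.5),None,fx=4,fy=4,interpolation=cv2.INTER_NEAREST))
E
```

```text
[ 0.51120951 -0.08080006  0.03850738] [-1.56838607 -0.00217614 -1.70643594] [-0.16587976 -0.003353  ] [-0.43727927 -5.49562816  5.01062647]
```

View pics/t7.png

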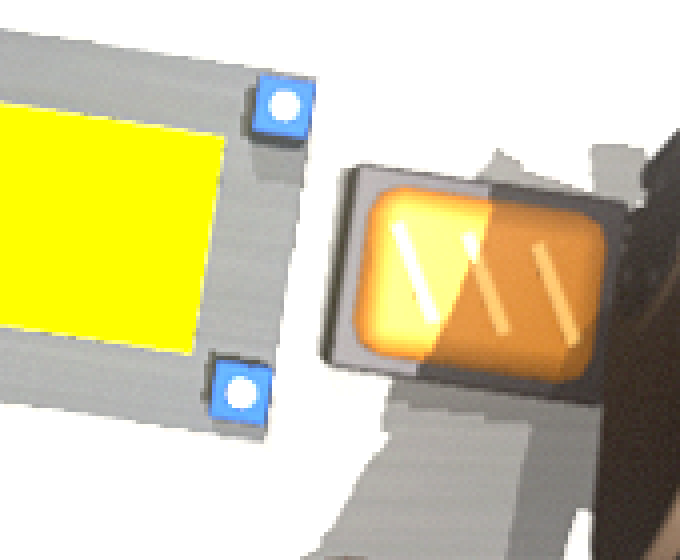

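Rim corners: (360,165), (630,202), (604,404), (334,364).

```bash
python3 - <<'E'
from h import *
np.set_printoptions(precision=4,suppress=True)
c=camera("top");m,a,B=bayframe()
f=lambda u,z:B@(ray(c,(u[0]/4+229.5,u[1]/4+159.5),z)-m)
print([f(u,.055) for u in((284,106),(240,392))])
q=np.array([f(u,.045) for u in((360,165),(630,202),(604,404),(334,364))]);print(q,q.mean(0))
d=q[0]-q[1]+q[3]-q[2];print(np.degrees(np.arctan2(d[1],d[0])))
E
```

```text
[array([-0.    , -0.0617]), array([0.0006, 0.0611])]
[[-0.0366 -0.0425]
 [-0.1543 -0.0441]
 [-0.1547  0.0436]
 [-0.0377  0.0439]] [-0.0958  0.0002]
0.43566657972872486
```

Centred to 0.2 mm at 0.4° heading, so I'll go straight through.

Emit:
drive_tool([
  [-0.03,0,0,0,0,0,48],
  [-0.06,0,0,0,0,0,48],
  [-0.09,0,0,0,0,0,48],
  [-0.12,0,0,0,0,0,48],
  [-0.15,0,0,0,0,0,48],
  [-0.18,0,0,0,0,0,48],
  [-0.21,0,0,0,0,0,48],
  [-0.24,0,0,0,0,0,48],
  [-0.27,0,0,0,0,0,48],
  [-0.3,0,0,0,0,0,48],
])

```text
t: 11.15
tool_pos: [0.5187, -0.0212, 0.038]
orientation: [-1.57, -0.002, -1.707]
wrist_force: [-0.4, -5.7, 4.8]
width: 0.0481
```

```bash
python3 - <<'E'
from h import *
s=get_state();m,a,B=bayframe();print(s["tool_pos"],s["orientation"],B@(s["tool_pos"][:2]-m),s["wrist_force"])
c=camera("top");cv2.imwrite("pics/t8.png",cv2.resize(cv2.convertScaleAbs(c["color"][160:300,190:360],alpha=2.5),None,fx=4,fy=4,interpolation=cv2.INTER_NEAREST))
E
```

```text
[ 0.51873011 -0.02117055  0.03795641] [-1.56999445e+00 -1.56379206e-03 -1.70654248e+00] [-0.10578128 -0.00271137] [-0.3710186  -5.66163195  4.78860648]
```

View pics/t8.png

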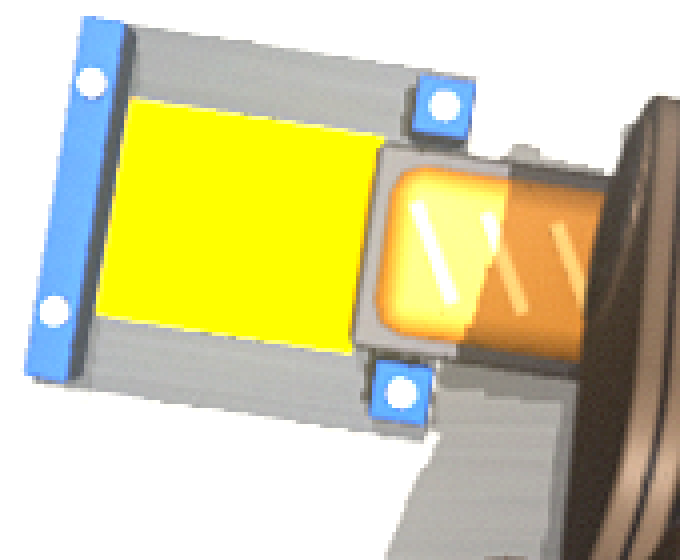

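The tin's front is between the posts and centred, edges parallel. The arm may swing over the oil bottle further on, so I'll check its clearance.

```bash
python3 - <<'E'
from h import *
s=get_state();print(s["qpos"])
c=camera("scene");cv2.imwrite("pics/t9.png",cv2.resize(cv2.convertScaleAbs(c["color"][0:300,60:400],alpha=2),None,fx=2,fy=2))
E
```

```text
[-2.34495289e-01  2.43832957e-01  2.08372667e+00 -5.46833344e-04
  8.13098988e-01 -9.82317135e-02]
```

View pics/t9.png

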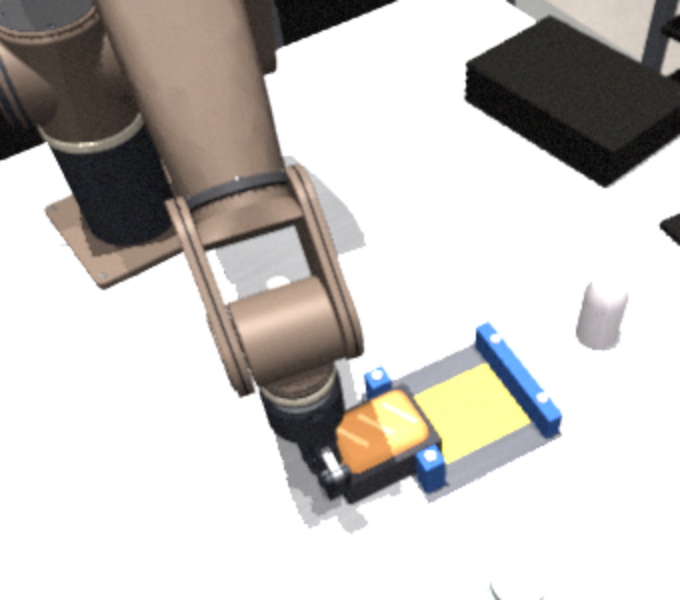

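The bottle cap shows through the wrist fork at crop (278,283), so the arm is over the oil. I'll work out the fork's height.

```bash
python3 - <<'E'
from h import *
np.set_printoptions(precision=3,suppress=True)
s=get_state();c=camera("scene");t=s["tool_pos"];P=np.array(c["position"])
q=s["qpos"][0];n=np.array([-np.sin(q),np.cos(q),0]);e=np.array([np.cos(q),np.sin(q),0])
def pl(u,off):  # crop px -> point in arm-parallel plane offset sideways
    uv=(u[0]/2+59.8,u[1]/2); g=np.array([*ray(c,uv,0),0])-P
    x=P+g*(n@(t-P)+off)/(n@g); return "along",round(e@(x-t),3),"z",round(x[2],3)
# near-plate (right in picture = +y side?) outline points, axis ends, ring
for off in(0,.04,.05,.06): print(off,"axis right end (345,330)",pl((345,318),off),"plate tip lowest",pl((350,355),off),"plate left edge",pl((338,355),off),"ring",pl((300,170),off))
for off in(-.04,-.05,-.06): print(off,"left plate tip (240,390)",pl((240,390),off),"ring left",pl((172,205),off))
print("barrel centre",pl((283,325),0),"ring centre",pl((240,195),0))
print("oil along/lat",e@(np.array([.3661,.0427,0])-t),n@(np.array([.3661,.0427,0])-t))
E
```

```text
0 axis right end (345,330) ('along', np.float64(0.216), 'z', np.float64(0.507)) plate tip lowest ('along', np.float64(0.214), 'z', np.float64(0.479)) plate left edge ('along', np.float64(0.189), 'z', np.float64(0.45)) ring ('along', np.float64(0.179), 'z', np.float64(0.558))
0.04 axis right end (345,330) ('along', np.float64(0.055), 'z', np.float64(0.318)) plate tip lowest ('along', np.float64(0.052), 'z', np.float64(0.271)) plate left edge ('along', np.float64(0.009), 'z', np.float64(0.22)) ring ('along', np.float64(-0.009), 'z', np.float64(0.408))
0.05 axis right end (345,330) ('along', np.float64(0.014), 'z', np.float64(0.271)) plate tip lowest ('along', np.float64(0.012), 'z', np.float64(0.219)) plate left edge ('along', np.float64(-0.036), 'z', np.float64(0.163)) ring ('along', np.float64(-0.056), 'z', np.float64(0.37))
0.06 axis right end (345,330) ('along', np.float64(-0.026), 'z', np.float64(0.224)) plate tip lowest ('along', np.float64(-0.029), 'z', np.float64(0.167)) plate left edge ('along', np.float64(-0.082), 'z', np.float64(0.105)) ring ('along', np.float64(-0.103), 'z', np.float64(0.333))
-0.04 left plate tip (240,390) ('along', np.float64(-1.045), 'z', np.float64(-1.126)) ring left ('along', np.float64(-1.036), 'z', np.float64(-0.409))
-0.05 left plate tip (240,390) ('along', np.float64(-0.022), 'z', np.float64(0.179)) ring left ('along', np.float64(-0.019), 'z', np.float64(0.401))
-0.06 left plate tip (240,390) ('along', np.float64(1.0), 'z', np.float64(1.484)) ring left ('along', np.float64(0.997), 'z', np.float64(1.21))
barrel centre ('along', np.float64(0.004), 'z', np.float64(0.276)) ring centre ('along', np.float64(-0.051), 'z', np.float64(0.368))
oil along/lat -0.16293091608483717 0.02578924369611559
```

The wrist axis is about 0.28 m up and the forearm climbs steeply from there to over 0.3 m above the 0.15 m bottle, so it is well clear. Continuing.

Emit:
drive_tool([
  [-0.03,0,0,0,0,0,48],
  [-0.06,0,0,0,0,0,48],
  [-0.09,0,0,0,0,0,48],
  [-0.12,0,0,0,0,0,48],
  [-0.15,0,0,0,0,0,48],
  [-0.18,0,0,0,0,0,48],
  [-0.21,0,0,0,0,0,48],
  [-0.24,0,0,0,0,0,48],
  [-0.27,0,-0.003,0,0,0,48],
  [-0.3,0,-0.005,0,0,0,48],
])

```text
t: 12.3
tool_pos: [0.5254, 0.0397, 0.0372]
orientation: [-1.571, 0.0, -1.707]
wrist_force: [-0.2, -3.7, 1.3]
width: 0.0478
```

Emit:
drive_tool([
  [-0.03,0,0,0,0,0,48],
  [-0.06,0,0,0,0,0,48],
  [-0.09,0,0,0,0,0,48],
  [-0.12,0,0,0,0,0,48],
  [-0.15,0,0,0,0,0,48],
  [-0.17,0,0,0,0,0,48],
  [-0.19,0,0,0,0,0,48],
  [-0.21,0,0,0,0,0,48],
  [-0.22,0,0,0,0,0,48],
  [-0.23,0,0,0,0,0,48],
])

```text
t: 13.3
tool_pos: [0.5316, 0.0849, 0.0373]
orientation: [-1.571, -0.0, -1.707]
wrist_force: [-1.5, -5.1, 2.1]
width: 0.0479
```

```bash
python3 - <<'E'
from h import *
s=get_state();m,a,B=bayframe();print(s["orientation"],B@(s["tool_pos"][:2]-m),s["wrist_force"])
E
```

```text
[-1.57098409e+00 -8.40389311e-05 -1.70676850e+00] [ 0.00105384 -0.00108438] [-1.45527862 -5.08624761  2.07695961]
```

Emit:
drive_tool([
  [-0.01,0,0,0,0,0,48],
  [-0.02,0,0,0,0,0,48],
  [-0.03,0,0,0,0,0,48],
  [-0.04,0,0,0,0,0,48],
  [-0.045,0,0,0,0,0,48],
  [-0.05,0,0,0,0,0,48],
  [-0.05,0,0,0,0,0,48],
])

```text
t: 14.0
tool_pos: [0.5329, 0.0945, 0.0373]
orientation: [-1.571, -0.0, -1.707]
wrist_force: [-1.2, -5.9, 2.0]
width: 0.0479
```

Emit:
drive_tool([
  [-0.005,0,0,0,0,0,48],
  [-0.01,0,0,0,0,0,48],
  [-0.01,0,0,0,0,0,48],
])

```text
t: 14.3
tool_pos: [0.533, 0.0947, 0.0373]
orientation: [-1.572, -0.004, -1.706]
wrist_force: [-3.3, -12.7, 3.0]
width: 0.0481
```

The force jumped and the motion stopped, so the tin is against the stop. One small extra press to square it, then retreat.

Emit:
drive_tool([
  [-0.006,0,0,0,0,0,48],
  [-0.012,0,0,0,0,0,48],
  [-0.012,0,0,0,0,0,48],
])

```text
t: 14.6
tool_pos: [0.533, 0.0947, 0.0374]
orientation: [-1.573, -0.009, -1.705]
wrist_force: [-4.0, -21.3, 5.9]
width: 0.0481
```

Emit:
drive_tool([
  [0.03,0,0,0,0,0,48],
  [0.1,0,0,0,0,0,48],
  [0.2,0,0,0,0,0,48],
  [0.3,0,0,0,0,0,48],
  [0.35,-0.2,0,0,0,0,48],
  [0.5,-0.4,0,0,0,0,48],
  [0.75,-0.6,0,0,0,0,48],
  [0.95,-0.7,0,0,0,0,48],
  [0.95,-0.7,0,0,0,0,48],
  [0.95,-0.7,0,0,0,0,48],
])

```text
t: 15.6
tool_pos: [0.5082, -0.0901, 0.1781]
orientation: [-1.568, 0.001, -1.71]
wrist_force: [0.8, 0.2, -1.3]
width: 0.0479
```

Emit:
drive_tool([
  [0.3,0,0,0,0,0,48],
  [0.6,0,0,0,0,0,48],
  [0.6,0,0,0,0,0,48],
  [0.6,0,0,0,0,0,48],
])

```text
t: 16.0
tool_pos: [0.4909, -0.2084, 0.1752]
orientation: [-1.574, 0.002, -1.709]
wrist_force: [-0.4, 0.9, 1.0]
width: 0.0483
```

```bash
python3 - <<'E'
from h import *
s=get_state();print(s["t"],s["wrist_force"])
c=camera("top");cv2.imwrite("pics/t10.png",cv2.resize(cv2.convertScaleAbs(c["color"][60:360,90:360],alpha=2.5),None,fx=2,fy=2,interpolation=cv2.INTER_NEAREST))
im=np.full((600,800,3),0,np.uint8); im[:600,:260]=0
a=cv2.resize(cv2.convertScaleAbs(c["color"][70:360,90:360],alpha=2.2),(250,268)); b=cv2.resize(cv2.convertScaleAbs(c["color"][155:280,190:320],alpha=2.5),(520,500),interpolation=cv2.INTER_NEAREST)
im[:268,:250]=a; im[:500,260:780]=b; cv2.imwrite("pics/t10.png",im)
E
```

```text
16.0 [-0.40677864  0.85652511  0.96619087]
```

View pics/t10.png

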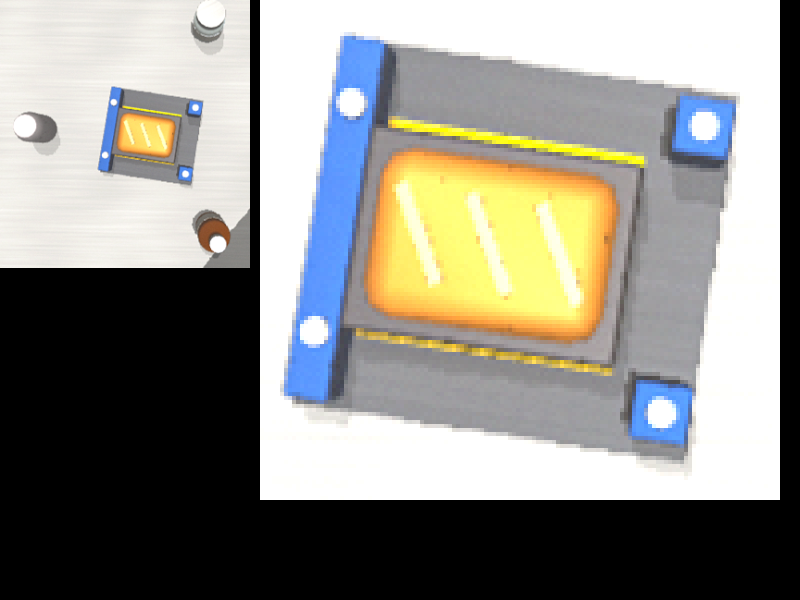

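The tin sits flush against the stop. Its rear corners, at (643,165) and (612,365), are past both posts and its sides run parallel to the yellow patch. The bystanders stand where they were.

```bash
python3 -c "
from station import *
print(job_done())"
```

```text
the job is handed in; nothing more can be done
None
```

The tin is through the posts and against the back stop, and the job is handed in at about 16 s of the 72 s allowed. I pushed it from its rear end with two fingers set 48 mm apart. On the way it drifted about 6 mm to one side, so I nudged its far wall with the closed fingers to re-centre it, then pushed it straight through.

- **Against the stop:** the tin stopped moving while the force rose to about 22 N.
- **Final picture:** it shows the tin flush and square to the stop, all of it past both posts. The oil bottle, seed jar and shaker are upright where they started. I judged this by eye and did not measure the tin again after its last push.
- **Hand:** it ended about 0.18 m up and roughly 0.3 m away from the tin, touching nothing.
- **Disagreement:** the tin's rim measured about 117 x 87 mm against the stated 120 x 90 mm, a small picture-reading error. No other check disagreed.

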